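# Index the banding wheel and swing the scriber in

## Task

Set up the banding wheel for marking the clay finial that stands on it: with a fingertip, push the wheel round by its long pointer spoke until that spoke points straight at the upright index pin. Then push the scriber arm, swung out beside the wheel, round over the wheel until it comes up against its stop, with its point just short of the finial, and leave both there. Nothing is to be lifted; do not touch the finial, and leave the cup, the jar and the spatula where they are.

Things in the scene. Friction and masses are not known exactly. Their poses are not given: they have to be found in the camera images.
- stand: Fixed foot of the banding wheel: a flat grey disc of radius 85 mm, 12 mm thick; origin at the centre of its underside, below the wheel's axis. A 30 mm wide, 12 mm high foot bar runs along its +y axis to the scriber's upright post (radius 11 mm, 104 mm high, 200 mm from the wheel's axis). Its yaw varies by up to 0.2 rad.
- wheel_axis (a point): Point on the wheel's vertical turning axis, at the height of the wheel's flat top, 78 mm above the bench. The wheel is an aluminium disc of radius 75 mm with four level steel spokes 90 degrees apart, 14 mm wide, between 50 and 70 mm above the bench: three short ones end 110 mm from the axis, the long one is the pointer.
- wheel (a joint): Angle of the wheel about the vertical axis, rad, growing anticlockwise seen from above. At 0 the pointer spoke points along the stand's -x axis (towards the robot). No end stops, it turns freely both ways with about 0.12 N m of friction (about 1 N at 120 mm) and stays where it is left.
- pointer_tip (a point): Outer end of the long pointer spoke, 158 mm from the wheel's axis, 60 mm above the bench, on the spoke's centre line. The spoke is 14 mm wide out to 145 mm from the axis, then narrows to the tip.
- index: Fixed index arm under the wheel: origin on the wheel's axis 12.5 mm above the bench, its x axis points from there towards the index pin. A 16 mm wide flat bar up to 22 mm above the bench carries the pin. It does not move.
- index_pin (a point): Top of the upright steel index pin, 12 mm in diameter, 180 mm from the wheel's axis; top 83.5 mm above the bench. The pointer's tip passes inside it with 16 mm to spare.
- scriber (a joint): Angle of the scriber arm about its upright post, rad, growing anticlockwise seen from above. At 0 it points along the stand's -x axis (swung out, starts at 0 to 0.35); at 1.571 it meets its hard end stop, pointing along the stand's -y axis at the wheel's axis. About 0.08 N m of friction; it stays where it is left.
- scriber_pivot (a point): Point on the scriber's vertical hinge axis at the arm's mid-height, 115 mm above the bench, 200 mm from the wheel's axis.
- scriber_tip (a point): Point of the scriber, 155 mm from its hinge axis, 115 mm above the bench. The arm is a straight level aluminium bar, 12 mm wide and 16 mm high (107 to 123 mm above the bench), from the hinge to 128 mm out; then a thin steel needle of 6 mm diameter. Hub radius 14 mm, to 126 mm above the bench.
- finial: Loose unfired clay finial, 0.22 kg, 124 mm tall, standing on the middle of the wheel and turning with it; foot 64 mm in diameter, belly 64 mm across at 48 mm above its foot, tapering to a point. Origin at the centre of its underside, z up its axis.
- cup: Loose white plastic cup, bystander, about 72 mm in diameter and 80 mm tall; origin at the centre of its underside.
- jar: Loose white plastic jar with grey lid, bystander, 64 mm in diameter and 85 mm tall; origin at the centre of its underside.
- spatula: Loose spatula lying flat to the right of the wheel, bystander; origin under its middle, x along its length.
Not all that is in view belongs to the job. What is shaped like the finial but blue is not meant.

How it is judged (in metres and radians):
On the way, in this order (a step that is already met when the one before it is completed fails the run):
1. the pointer spoke points at the index pin while the scriber is still swung out (x of pointer_tip in the frame of index above 0.1 m and y of pointer_tip in the frame of index between -0.01 and 0.01 m and value of joint scriber below 0.7 rad), for 0.3 s.
2. the scriber is swung in against its stop (x of pointer_tip in the frame of index above 0.1 m and y of pointer_tip in the frame of index between -0.01 and 0.01 m and value of joint scriber above 1.49 rad), for 0.2 s.
At the end, for the whole second after the job is handed in: The pointer's tip lies within 10 mm to either side of the line from the wheel's axis to the index pin, on the pin's side; the scriber is within 0.08 rad of its stop (joint above 1.49); both are at rest; the finial stands upright within 15 mm of the wheel's axis (all of step 2 and velocity of joint wheel between -0.05 and 0.05 rad/s and velocity of joint scriber between -0.05 and 0.05 rad/s and horizontal distance between finial and wheel_axis below 0.015 m and angle between finial's own z axis and vertical below 0.1 rad); the robot touches nothing.
It fails at once if the finial is touched by the robot (contact force between any of the fingers, the arm and finial above 0.5 N).
It fails at once if the finial is lifted, tipped or shifted off the wheel's middle (height (world z) of finial above 0.09 m or angle between finial's own z axis and vertical above 0.2 rad or horizontal distance between finial and wheel_axis above 0.02 m).
It fails at once if the cup, jar or spatula is moved or lifted (distance of any of cup, jar, spatula from where it was at the start of the episode above 0.02 m).
It also fails if it takes over 54 s, if anything falls off the work surface, if the arm or the gripper's body presses on something with over 40 N, if the wrist force passes 120 N, or if a joint passes its speed limit or range.

## Robot

A 6-joint arm with a two-finger parallel gripper is mounted at the origin on the work surface. World frame = base frame: x ahead of the robot, y to its left, z up, the work surface at z = 0. Lengths are in m, angles in degrees, forces in N, time in s.
With the tool pointing down it reaches from about 0.325 to 0.9 m from the base axis. Payload 6.1 kg.
Tool frame: the origin (TCP) lies midway between the tips of the shut fingers; the grasp point (between the pads) lies 19 mm behind it; z points along the fingers, y is the direction in which the jaws open and shut (so a half turn about z gives the same grasp; the last joint's range is limited). The gripper opens to 85 mm and grips with 20 to 120 N. Pads are 22 mm wide; open, the fingers measure 114 mm over their backs; the gripper's body (76 mm by 85 mm) begins 54 mm behind the grasp point. The pads swing forward as they close: fully open they stand 13 mm farther back than shut.
Start: joints at [-78.1, 12.628, 87.462, -0, 79.91, -7.225], TCP at [0.205, -0.59, 0.231] pointing down, gripper open.
Joint ranges: [-170.65, 170.65], [-52.31, 119.04], [5.05, 147.46], [-71.25, 251.25], [11.57, 151.72], [-153.62, 153.62]. Speed limits (degrees/s): [147.25, 147.25, 172.46, 180, 180, 180].

## Interface

Orientations are given as a 3x3 rotation matrix whose columns are the frame's x, y, z axes.
In Python, from cell import telemetry, read_camera, camera_model, order, outline_of gives the robot as it stands.
- The arm moves only by the tool jog_arm, never from a script. Its argument "series" is a list of rows, each an object with "offset": the shift along the tool's x, y, z in units of 30 mm (1.0 is 30 mm), a list of three; "turn": the turn, a rotation vector about the tool's x, y, z in degrees, a list of three; "jaw": the opening, from 0 (shut) to 1 (fully open). A call has 1 to 10 rows; each row is the pose to reach, as a shift and turn from the pose commanded when the call began, along the tool's axes at that moment; what a row does not reach only later rows make up. A row lasts 1/10 s, in which the tool goes at most 50 mm and 8.59 degrees, less where a joint would pass 70% of its speed; a pose out of reach is approached as far as the arm can. A call with a gripper value outside its range is refused whole. The fingers move at their own pace and stop on an object; "grip_force" is the grip in N (left out, the last holds). Time passes only in rows, so rows that repeat a pose let the fingers close. It gives the time, the measured TCP pose, the force and the opening at its end, in the units of the state.
- telemetry.get_obs(): the state, without advancing time (a new reading comes with each control period).
- read_camera(name): name is "scene" or "top" or "wrist"; returns (picture, depth): 420x560x3 uint8, red, green, blue; 420x560 float32, m along the optical axis (not along the pixel's ray), 0 where there is no reading.
- camera_model(name): a dict with "fx", "fy", "cx", "cy" (pixels), "extrinsics" (4x4, takes a point from camera to world coordinates). Camera axes: x right, y up, looking along -z (the intrinsics and any distortion apply to the point x, -y, -z); pixel columns grow to the right and rows downward; lengths in m; the calibration is good to about 2 mm. A picture is of the moment at which its call begins: read the wrist's pose just before it. camera_model takes no time and is no camera call; for the wrist camera it gives the pose at the moment of the call.
- order.finish_job(): hands the job in, once; it reports no verdict.
Trained networks look in the newest picture that a camera, given by its name, has taken for a name from the list of things; names that differ only in an ending like _2 or _b are one class to them, and where a whole thing is asked for, a point or a joint stands for the part that bears it (a point fixed in the world has none). Each returns a list of dicts, best first, with "conf" (0 to 1); they miss things now and then, are a little off and sometimes report something else, mostly with a low value. They report only what shows in the picture. A call takes as long as a camera call. They do not tell look-alikes from the thing itself.
- outline_of(thing, camera): "mask" (420x560 bool, what is visible of it) and "extent" ([left, top, width, height] in pixels, round what is visible of it).
The state is a dict: "t": time; "joint_positions": joint angles; "dq": joint speeds; "effort": joint torques, N m; "tcp_pos": TCP position; "orientation": TCP orientation; "force": force on the tool from outside, world axes, zero at the start; "ft_torque": the same for the moment, N m; "width": opening from 0.0 (shut) to 1.0 (fully open).
Only numpy, scipy, OpenCV 4.12 (cv2) and the standard library are available. Lean on these libraries where they do the work, as an engineer would, in place of code of your own. Each camera call takes 0.05 s, during which the arm holds its last target.

## Working session

There is one attempt and no reset: what is moved stays moved. The work goes in short steps, Python scripts to look and compute and a tool call to move; the robot and the scene stay as the last step left them, time stands still between calls to the robot, and variables do not carry over. Pictures are saved under pics/ and viewed, and the job is handed in when it is done.

Besides the shell and the picture viewer there is one more tool, called after ">>>" by a JSON object that holds its "op" and its "data", one argument or row to a line. jog_arm: Moves the arm, as the interface text tells. Its arguments: {"type":"object","properties":{"series":{"type":"array"},"grip_force":{"type":"number"}},"required":["series"]}

```bash
ls; mkdir -p pics
python3 - <<'E'
from cell import telemetry, read_camera, camera_model
import cv2, numpy as np
o=telemetry.get_obs(); print({k:np.round(v,3).tolist() for k,v in o.items()})
for n in ["scene","top"]:
    p,d=read_camera(n); cv2.imwrite(f"pics/{n}0.png",cv2.cvtColor(p,cv2.COLOR_RGB2BGR)); np.save(f"{n}0.npy",d)
    c=camera_model(n); print(n,{k:np.round(v,4).tolist() if not isinstance(v,str) else v for k,v in c.items()})
E
```

```text
pics
{'t': 0.0, 'joint_positions': [-78.099, 12.674, 87.527, 0.001, 79.91, -7.226], 'dq': [-0.012, 0.08, 0.02, -0.04, 0.039, -0.063], 'effort': [0.002, -49.689, -38.94, 0.0, 0.011, 0.0], 'tcp_pos': [0.205, -0.59, 0.23], 'orientation': [[0.945, 0.328, -0.0], [0.328, -0.945, 0.002], [0.0, -0.002, -1.0]], 'force': [0.104, -0.61, -0.994], 'ft_torque': [0.032, -0.03, -0.0], 'width': 1.0}
scene {'fx': 385.0967, 'fy': 385.0967, 'cx': 279.2058, 'cy': 209.8791, 'extrinsics': [[0.6492, -0.5924, 0.4771, 1.0919], [0.7605, 0.5146, -0.396, -0.4458], [-0.011, 0.6199, 0.7846, 0.9638], [0.0, 0.0, 0.0, 1.0]]}
top {'fx': 450.0206, 'fy': 450.0206, 'cx': 285.2047, 'cy': 212.7135, 'extrinsics': [[-0.0207, 0.9903, -0.1375, 0.3933], [-0.9997, -0.0219, -0.007, -0.0154], [-0.0099, 0.1373, 0.9905, 1.1466], [0.0, 0.0, 0.0, 1.0]]}
```

View pics/top0.png

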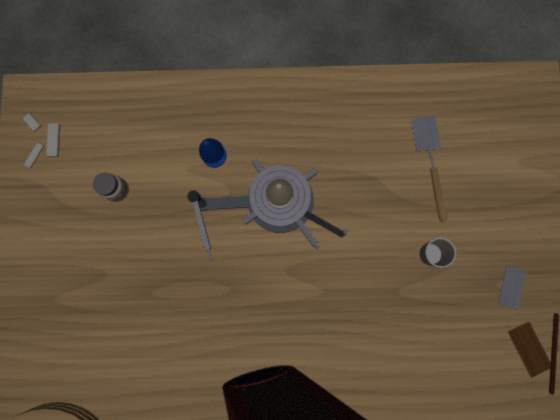

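View pics/scene0.png

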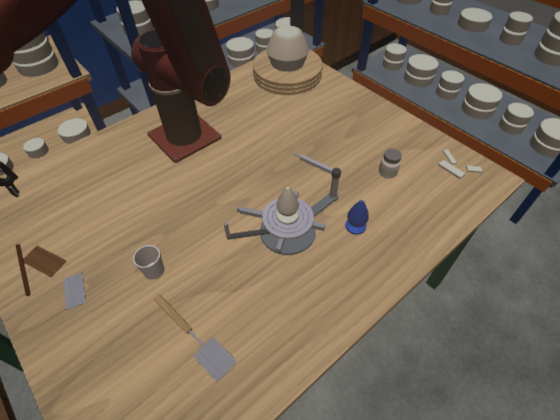

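The top view shows the wheel at about (281,193). The long spoke ends near (316,246), the dark index arm ends at its pin near (344,233), and the scriber runs from its post at (194,197) to (211,258). Next I'll measure these with depth.

```bash
cat > h.py <<'E'
import numpy as np, cv2
from cell import telemetry, read_camera, camera_model, outline_of
def cloud(n,d):
    c=camera_model(n); v,u=np.mgrid[0:d.shape[0],0:d.shape[1]]
    P=np.stack([(u-c["cx"])/c["fx"]*d,-(v-c["cy"])/c["fy"]*d,-d],-1)
    E=np.array(c["extrinsics"]); W=P@E[:3,:3].T+E[:3,3]; W[d<=0]=np.nan; return W
def proj(n,p):
    c=camera_model(n); E=np.array(c["extrinsics"]); q=(np.array(p)-E[:3,3])@E[:3,:3]
    return c["fx"]*q[0]/-q[2]+c["cx"], c["fy"]*q[1]/q[2]+c["cy"]
E
python3 - <<'E'
from h import *
d=np.load("top0.npy"); W=cloud("top",d)
p=cv2.imread("pics/top0.png")
x0,y0,x1,y1=170,130,370,280
cv2.imwrite("pics/crop0.png",cv2.convertScaleAbs(cv2.resize(p[y0:y1,x0:x1],None,fx=4,fy=4,interpolation=cv2.INTER_CUBIC),alpha=1.8))
for (u,v) in [(281,193),(194,196),(211,258),(206,235),(316,245),(310,237),(344,233),(335,228),(225,203),(257,163),(313,173),(248,219),(300,100),(213,153),(440,253),(108,186)]:
    print((u,v),np.round(W[v,u],4))
for n in ["wheel","stand","index","scriber","finial","pointer_tip","scriber_tip"]:
    r=outline_of(n,"top"); print(n,[(round(a["conf"],2),a["extent"]) for a in r[:3]])
E
```

```text
(281, 193) [ 5.710e-01 -3.000e-04  1.803e-01]
(194, 196) [0.5788 0.2016 0.1245]
(211, 258) [0.4357 0.1638 0.1144]
(206, 235) [0.4879 0.1737 0.1239]
(316, 245) [ 0.4634 -0.0799  0.0675]
(310, 237) [ 0.4828 -0.066   0.0686]
(344, 233) [ 0.4897 -0.1465  0.0794]
(335, 228) [ 0.5079 -0.1315  0.0221]
(225, 203) [0.5792 0.146  0.0121]
(257, 163) [0.6674 0.0589 0.0702]
(313, 173) [ 0.6393 -0.0778  0.0693]
(248, 219) [0.529 0.082 0.073]
(300, 100) [ 0.855  -0.053  -0.0009]
(213, 153) [0.6903 0.1641 0.0874]
(440, 253) [ 0.4406 -0.3955  0.0046]
(108, 186) [0.6159 0.4195 0.0813]
wheel [(0.75, [243.4, 157.4, 74.6, 92.5]), (0.29, [186.2, 164.9, 134.1, 94.7])]
stand [(0.97, [189.7, 161.6, 128.7, 99.5])]
index [(0.62, [305.6, 214.9, 43.7, 23.1])]
scriber [(0.91, [191.8, 192.7, 19.7, 67.2])]
finial [(0.92, [198.8, 135.5, 28.3, 33.2]), (0.78, [266.1, 178.2, 27.9, 33.0])]
pointer_tip [(0.58, [240.8, 156.8, 78.7, 92.6])]
scriber_tip [(0.81, [191.4, 189.7, 25.4, 72.2])]
```

View pics/crop0.png

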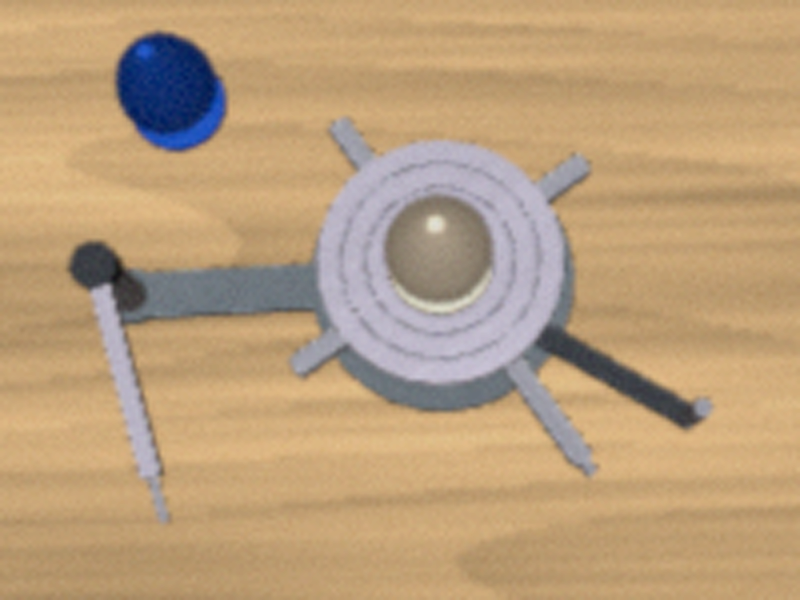

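```bash
cat > meas.py <<'E'
from h import *
def meas(d,cam="top",C=None):
    W=cloud(cam,d); P=W.reshape(-1,3); P=P[~np.isnan(P[:,0])]
    near=np.hypot(P[:,0]-.572,P[:,1]+.0)<.24
    P=P[near]
    if C is None:
        D=P[(abs(P[:,2]-.078)<.006)&(np.hypot(P[:,0]-.572,P[:,1])<.09)][:,:2]
        (cx,cy),r=cv2.minEnclosingCircle(D.astype(np.float32))
        # robust: use boundary by angle 
        C=np.array([cx,cy])
        for _ in range(5):
            a=np.arctan2(*(D-C).T[::-1]); R=np.hypot(*(D-C).T)
            bins=np.linspace(-np.pi,np.pi,73); B=[]
            for i in range(72):
                m=(a>=bins[i])&(a<bins[i+1])&(R<.08)
                if m.any(): B.append(D[m][np.argmax(R[m])])
            B=np.array(B); A=np.c_[2*B,np.ones(len(B))]
            s=np.linalg.lstsq(A,(B**2).sum(1),rcond=None)[0]; C=s[:2]; r=np.sqrt(s[2]+C@C)
        print("axis",C.round(4),"r",r.round(4))
    R=np.hypot(*(P[:,:2]-C).T); A=np.degrees(np.arctan2(*(P[:,:2]-C).T[::-1]))
    S=(abs(P[:,2]-.068)<.008)&(R>.085)&(R<.165)
    sp=P[S]; return C,P,R,A,S
E
python3 - <<'E'
from meas import *
d=np.load("top0.npy"); C,P,R,A,S=meas(d)
a=A[S]; 
# cluster mod 90
z=np.exp(1j*np.radians(a*4)); m=np.degrees(np.angle(z.mean()))/4; print("spoke ang mod90",m)
for k in range(4):
    c=(m+90*k+180)%360-180; w=S&(abs((A-c+180)%360-180)<20)
    Q=P[w][:,:2]-C
    print(c,"n",w.sum(),"maxR",R[w].max().round(4),"mean ang",A[w].mean().round(2))
    if w.sum():
        l=cv2.fitLine(Q.astype(np.float32),cv2.DIST_L2,0,.01,.01).ravel(); n=np.array([-l[1],l[0]]); print("  line dir",np.degrees(np.arctan2(l[1],l[0])).round(2),"offset",(n@l[2:]).round(4))
# index bar
w=(abs(P[:,2]-.022)<.005)&(R>.1)&(R<.2)&(P[:,1]<0); Q=P[w][:,:2]; l=cv2.fitLine(Q.astype(np.float32),cv2.DIST_L2,0,.01,.01).ravel(); print("index bar",w.sum(),np.degrees(np.arctan2(l[1],l[0])),A[w].mean(),"dist",np.cross(l[:2],C-l[2:]))
w=(P[:,2]>.076)&(P[:,2]<.09)&(R>.165)&(R<.2)&(P[:,1]<0); print("pin",P[w].round(4),A[w],R[w])
w=(P[:,2]>.03)&(R>.165)&(R<.2)&(P[:,1]<0); print("pin all",P[w].mean(0).round(4),A[w].mean())
# scriber
w=(abs(P[:,2]-.121)<.008)&(P[:,1]>.1);Q=P[w]; b=Q[Q[:,0]<.555][:,:2]; l=cv2.fitLine(b.astype(np.float32),cv2.DIST_L2,0,.01,.01).ravel(); print("scriber",np.degrees(np.arctan2(-l[1],-l[0])),l)
h=Q[Q[:,0]>.565]; print("hub",h.mean(0),h.min(0),h.max(0),np.hypot(*(h.mean(0)[:2]-C)))
w=(abs(P[:,2]-.012)<.004)&(P[:,1]>.1)&(P[:,1]<.18);Q=P[w]; l=cv2.fitLine(Q[:,:2].astype(np.float32),cv2.DIST_L2,0,.01,.01).ravel(); print("footbar",np.degrees(np.arctan2(l[1],l[0])),"at",l[2:])
# finial
w=(P[:,2]>.1)&(R<.05);print("finial",P[w].mean(0),P[w][np.argmax(P[w][:,2])])
E
```

```text
axis [0.586 0.004] r 0.0743
spoke ang mod90 34.52035816953716
34.52035816953716 n 57 maxR 0.1097 mean ang 34.71
  line dir 37.37 offset -0.0045
124.52035816953719 n 63 maxR 0.1099 mean ang 124.74
  line dir -57.98 offset -0.0046
-145.4796418304628 n 169 maxR 0.1572 mean ang -145.62
  line dir 34.56 offset 0.0004
-55.47964183046281 n 59 maxR 0.1097 mean ang -55.5
  line dir -53.68 offset -0.0031
index bar 190 58.311527 -121.13872668509292 dist 0.0013071507847809
pin [[ 0.4991 -0.1492  0.0797]
 [ 0.499  -0.1515  0.0803]
 [ 0.4969 -0.1469  0.0785]
 [ 0.4964 -0.1487  0.0829]
 [ 0.4967 -0.1515  0.0798]
 [ 0.4968 -0.1541  0.0783]
 [ 0.4945 -0.1443  0.0798]
 [ 0.4939 -0.1461  0.0846]
 [ 0.4941 -0.1487  0.0824]
 [ 0.494  -0.1509  0.0835]
 [ 0.4939 -0.1533  0.0832]
 [ 0.4921 -0.1443  0.079 ]
 [ 0.4915 -0.1459  0.0849]
 [ 0.4918 -0.1487  0.0815]
 [ 0.4914 -0.1506  0.0855]
 [ 0.4917 -0.1534  0.0819]
 [ 0.4897 -0.1465  0.0794]
 [ 0.4896 -0.1488  0.08  ]
 [ 0.4892 -0.1507  0.084 ]
 [ 0.4896 -0.1538  0.0785]] [-119.55810339 -119.22571399 -120.56205092 -120.39769853 -119.8798502
 -119.45153183 -121
[... 236 characters left out ...]
418 0.1793617  0.18154557
 0.17430468 0.17609047 0.17825949 0.18025601 0.1823322  0.1755337
 0.17724979 0.1794727  0.18127779 0.183551   0.17874841 0.18074275
 0.18253587 0.18491785]
pin all [ 0.4925 -0.1481  0.0693] -121.58665379183124
scriber -164.91138 [0.9655243  0.2603128  0.49894157 0.18138246]
hub [0.61182568 0.19530238 0.12289417] [0.5650892  0.16674736 0.11347655] [0.71505666 0.21620147 0.12897948] 0.19301393150015483
footbar 12.546728 at [0.5975285 0.1431673]
finial [0.57719185 0.00366449 0.16290867] [0.58462822 0.00546    0.2015638 ]<stdin>:13: DeprecationWarning: Arrays of 2-dimensional vectors are deprecated. Use arrays of 3-dimensional vectors instead. (deprecated in NumPy 2.0)
```

```bash
cat > off.py <<'E'
import sys; from h import *
def off(*targets):
    o=telemetry.get_obs(); p=np.array(o["tcp_pos"]); R=np.array(o["orientation"])
    print("t",round(o["t"],2),"tcp",p.round(4),"yaw x",np.degrees(np.arctan2(R[1,0],R[0,0])).round(1),"F",np.round(o["force"],2))
    for t in targets: print(t,"->",(R.T@(np.array(t)-p)/.03).round(2))
E
python3 - <<'E'
from off import *
off((.46,-.025,.231),(.46,-.025,.05))
E
```

```text
t 0.45 tcp [ 0.2047 -0.5905  0.2312] yaw x 19.1 F [-0.04 -0.14  0.37]
(0.46, -0.025, 0.231) -> [ 1.421e+01 -1.502e+01  1.000e-02]
(0.46, -0.025, 0.05) -> [ 14.21 -15.02   6.04]
```

>>> {"op": "jog_arm", "data": {
  "series": [
    {"offset":[1,-1.06,0],"turn":[0,0,-4],"jaw":0},
    {"offset":[2,-2.1,0],"turn":[0,0,-8],"jaw":0},
    {"offset":[3,-3.2,0],"turn":[0,0,-12],"jaw":0},
    {"offset":[4,-4.2,0],"turn":[0,0,-16],"jaw":0},
    {"offset":[5,-5.3,0],"turn":[0,0,-20],"jaw":0},
    {"offset":[6,-6.3,0],"turn":[0,0,-24],"jaw":0},
    {"offset":[7,-7.4,0],"turn":[0,0,-28],"jaw":0},
    {"offset":[8,-8.5,0],"turn":[0,0,-31],"jaw":0},
    {"offset":[9,-9.5,0],"turn":[0,0,-31],"jaw":0},
    {"offset":[10,-10.6,0],"turn":[0,0,-31],"jaw":0}
  ]
}}

```text
t: 1.45
tcp_pos: [0.3846, -0.1903, 0.2317]
orientation: [[0.641, 0.767, 0.001], [0.767, -0.641, -0.001], [0.0, 0.001, -1.0]]
force: [0.5, -0.6, -0.4]
width: -0.001
```

Run:
```python
from off import *
off((.46,-.025,.231),(.46,-.025,.05))
```

```text
t 1.45 tcp [ 0.3846 -0.1903  0.2317] yaw x 50.1 F [ 0.54 -0.59 -0.37]
(0.46, -0.025, 0.231) -> [ 5.84 -1.61  0.02]
(0.46, -0.025, 0.05) -> [ 5.84 -1.61  6.06]
```

>>> {"op": "jog_arm", "data": {
  "series": [
    {"offset":[1.2,-0.35,0],"turn":[0,0,0],"jaw":0},
    {"offset":[2.4,-0.7,0],"turn":[0,0,0],"jaw":0},
    {"offset":[3.6,-1.0,0],"turn":[0,0,0],"jaw":0},
    {"offset":[4.8,-1.3,0],"turn":[0,0,0],"jaw":0},
    {"offset":[5.84,-1.61,0],"turn":[0,0,0],"jaw":0},
    {"offset":[5.84,-1.61,1.3],"turn":[0,0,0],"jaw":0},
    {"offset":[5.84,-1.61,2.6],"turn":[0,0,0],"jaw":0},
    {"offset":[5.84,-1.61,3.6],"turn":[0,0,0],"jaw":0},
    {"offset":[5.84,-1.61,4.0],"turn":[0,0,0],"jaw":0},
    {"offset":[5.84,-1.61,4.0],"turn":[0,0,0],"jaw":0}
  ]
}}

```text
t: 2.45
tcp_pos: [0.4579, -0.0261, 0.1098]
orientation: [[0.641, 0.767, -0.004], [0.767, -0.641, 0.001], [-0.002, -0.003, -1.0]]
force: [0.4, 0.5, 0.8]
width: -0.004
```

Run:
```python
from off import *
off((.46,-.025,.044))
p,d=read_camera("top"); cv2.imwrite("pics/top1.png",cv2.convertScaleAbs(cv2.cvtColor(p,4)[130:300,170:410],alpha=1.6)); 
p,d=read_camera("scene"); cv2.imwrite("pics/scene1.png",cv2.convertScaleAbs(cv2.cvtColor(p,4),alpha=1.5))
q=cv2.imread("pics/top1.png"); cv2.imwrite("pics/top1.png",cv2.resize(q,None,fx=3.3,fy=3.3))
```

```text
t 2.45 tcp [ 0.4579 -0.0261  0.1098] yaw x 50.1 F [0.37 0.52 0.83]
(0.46, -0.025, 0.044) -> [0.07 0.04 2.19]
```

View pics/top1.png

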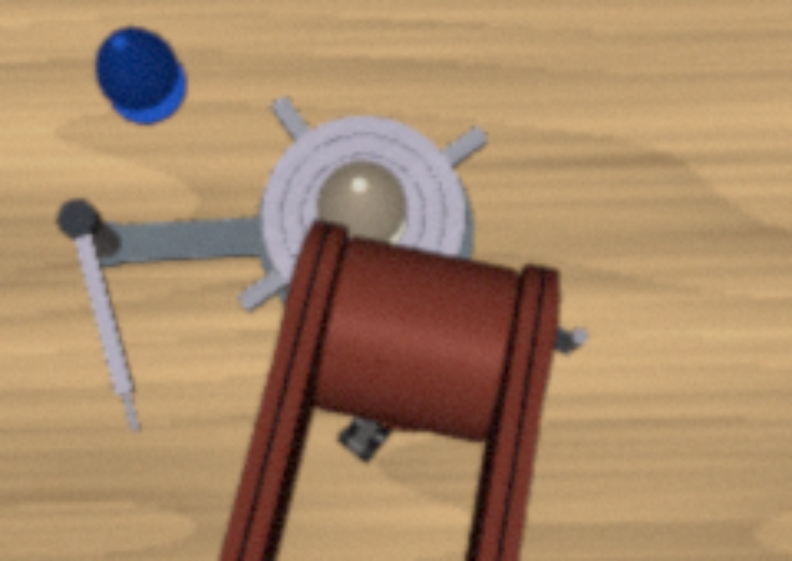

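View pics/scene1.png

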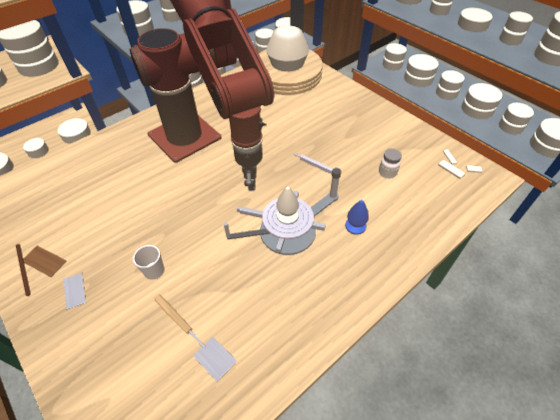

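>>> {"op": "jog_arm", "data": {
  "series": [
    {"offset":[0.07,0,0.7],"turn":[0,0,0],"jaw":0},
    {"offset":[0.07,0,1.4],"turn":[0,0,0],"jaw":0},
    {"offset":[0.07,0,2.0],"turn":[0,0,0],"jaw":0},
    {"offset":[0.07,0,2.2],"turn":[0,0,0],"jaw":0},
    {"offset":[0.07,0,2.2],"turn":[0,0,0],"jaw":0}
  ]
}}

```text
t: 3.05
tcp_pos: [0.4612, -0.025, 0.0461]
orientation: [[0.641, 0.767, 0.001], [0.767, -0.641, -0.0], [0.0, 0.001, -1.0]]
force: [-0.1, -0.5, 0.5]
width: 0.0
```

Run:
```python
from off import *
off((.4748,-.0463,.044),(.485,-.060,.044),(.495,-.074,.044),(.5053,-.0873,.044))
p,d=read_camera("wrist"); cv2.imwrite("pics/wr1.png",cv2.convertScaleAbs(cv2.cvtColor(p,4),alpha=1.5))
```

```text
t 3.05 tcp [ 0.4612 -0.025   0.0461] yaw x 50.1 F [-0.11 -0.54  0.48]
(0.4748, -0.0463, 0.044) -> [-0.26  0.8   0.07]
(0.485, -0.06, 0.044) -> [-0.39  1.36  0.07]
(0.495, -0.074, 0.044) -> [-0.53  1.91  0.07]
(0.5053, -0.0873, 0.044) -> [-0.65  2.46  0.07]
```

View pics/wr1.png

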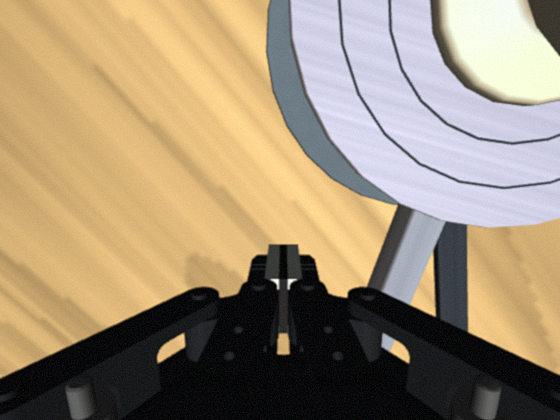

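The wrist view shows the shut fingers at about (284,265). The pointer spoke runs from (430,210) to (385,345) on their +y side, with clear space between. Now I'll push slowly.

>>> {"op": "jog_arm", "data": {
  "series": [
    {"offset":[-0.1,0.3,0.05],"turn":[0,0,0],"jaw":0},
    {"offset":[-0.2,0.6,0.05],"turn":[0,0,0],"jaw":0},
    {"offset":[-0.26,0.8,0.05],"turn":[0,0,0],"jaw":0},
    {"offset":[-0.3,1.0,0.05],"turn":[0,0,0],"jaw":0},
    {"offset":[-0.35,1.2,0.05],"turn":[0,0,0],"jaw":0},
    {"offset":[-0.39,1.36,0.05],"turn":[0,0,0],"jaw":0},
    {"offset":[-0.43,1.5,0.05],"turn":[0,0,0],"jaw":0},
    {"offset":[-0.48,1.7,0.05],"turn":[0,0,0],"jaw":0},
    {"offset":[-0.5,1.8,0.05],"turn":[0,0,0],"jaw":0},
    {"offset":[-0.5,1.8,0.05],"turn":[0,0,0],"jaw":0}
  ]
}}

```text
t: 4.1
tcp_pos: [0.4928, -0.0713, 0.0438]
orientation: [[0.641, 0.767, 0.0], [0.767, -0.641, -0.0], [-0.0, 0.0, -1.0]]
force: [0.3, -1.0, 0.0]
width: -0.001
```

```bash
cat > ang.py <<'E'
from meas import *
C=np.array([.586,.004])
def ang(tag):
    for cam in ["top","scene"]:
        p,d=read_camera(cam); cv2.imwrite(f"pics/{cam}{tag}.png",cv2.convertScaleAbs(cv2.cvtColor(p,4),alpha=1.5))
        _,P,R,A,S=meas(d,cam,C)
        for c in [34.5,124.5,-145.5,-55.5]:
            # spokes by clusters; window from start angle to +35
            w=S&(R<.112)&(R>.088)&(((A-c+10)%360)<45)
            if w.sum()>8:
                da=((A[w]-c+180)%360-180); print(cam,c,w.sum(),"turn mean",da.mean().round(2),"med",np.median(da).round(2),"std",da.std().round(2),"z",P[w][:,2].mean().round(4))
E
python3 - <<'E'
from off import *; from ang import *
off((.5053,-.0873,.044)); ang("2")
E
```

```text
t 4.1 tcp [ 0.4928 -0.0713  0.0438] yaw x 50.1 F [ 0.33 -1.03  0.  ]
(0.5053, -0.0873, 0.044) -> [-0.14  0.66 -0.01]
top 34.5 52 turn mean 15.26 med 15.31 std 2.41 z 0.0686
top 124.5 54 turn mean 15.21 med 15.14 std 2.4 z 0.0683
top -55.5 51 turn mean 15.17 med 15.02 std 2.39 z 0.0684
scene 34.5 42 turn mean 14.33 med 13.87 std 2.2 z 0.0687
scene -145.5 52 turn mean 15.27 med 16.47 std 2.98 z 0.0686
scene -55.5 42 turn mean 15.27 med 15.35 std 2.23 z 0.0687
```

View pics/scene2.png

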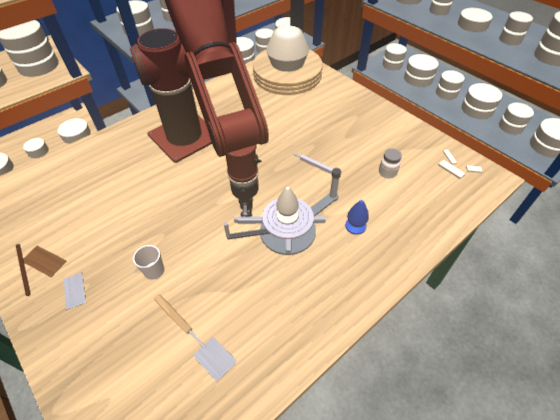

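>>> {"op": "jog_arm", "data": {
  "series": [
    {"offset":[-0.02,0.15,0],"turn":[0,0,0],"jaw":0},
    {"offset":[-0.04,0.3,0],"turn":[0,0,0],"jaw":0},
    {"offset":[-0.05,0.4,0],"turn":[0,0,0],"jaw":0},
    {"offset":[-0.06,0.5,0],"turn":[0,0,0],"jaw":0},
    {"offset":[-0.07,0.57,0],"turn":[0,0,0],"jaw":0},
    {"offset":[-0.08,0.61,0],"turn":[0,0,0],"jaw":0},
    {"offset":[-0.08,0.61,0],"turn":[0,0,0],"jaw":0},
    {"offset":[-0.08,0.61,0],"turn":[0,0,0],"jaw":0}
  ]
}}

```text
t: 5.0
tcp_pos: [0.5051, -0.0846, 0.0439]
orientation: [[0.641, 0.767, 0.0], [0.767, -0.641, -0.0], [-0.0, 0.0, -1.0]]
force: [-1.0, -0.1, 0.2]
width: 0.003
```

Run:
```python
from off import *; from ang import *
off(); ang("3")
```

```text
t 5.0 tcp [ 0.5051 -0.0846  0.0439] yaw x 50.1 F [-0.99 -0.07  0.21]
top 34.5 53 turn mean 24.15 med 24.47 std 2.45 z 0.0679
top 124.5 55 turn mean 24.09 med 24.05 std 2.55 z 0.068
top -55.5 51 turn mean 24.07 med 24.17 std 2.39 z 0.0683
scene 34.5 41 turn mean 23.21 med 22.92 std 2.21 z 0.0687
scene -145.5 51 turn mean 24.3 med 25.15 std 3.13 z 0.0682
scene -55.5 44 turn mean 24.6 med 24.38 std 2.31 z 0.0685
```

>>> {"op": "jog_arm", "data": {
  "series": [
    {"offset":[0,-0.5,0],"turn":[0,0,0],"jaw":0},
    {"offset":[0,-1.2,0],"turn":[0,0,0],"jaw":0},
    {"offset":[0,-2.0,-0.2],"turn":[0,0,0],"jaw":0},
    {"offset":[0,-2.5,-1.2],"turn":[0,0,0],"jaw":0},
    {"offset":[0,-2.5,-2.4],"turn":[0,0,0],"jaw":0},
    {"offset":[0,-3.0,-3.6],"turn":[0,0,0],"jaw":0},
    {"offset":[0,-4.0,-4.6],"turn":[0,0,0],"jaw":0},
    {"offset":[1,-5.0,-5.0],"turn":[0,0,0],"jaw":0},
    {"offset":[2,-6.0,-5.0],"turn":[0,0,0],"jaw":0},
    {"offset":[2.8,-6.8,-5.0],"turn":[0,0,0],"jaw":0}
  ]
}}

```text
t: 6.1
tcp_pos: [0.4024, 0.1125, 0.1951]
orientation: [[0.641, 0.767, 0.003], [0.767, -0.641, 0.0], [0.002, 0.002, -1.0]]
force: [-0.4, 0.5, -0.5]
width: 0.001
```

Run:
```python
from off import *; from ang import *
ang("4")
q=cv2.imread("pics/top4.png")[130:280,170:370]; cv2.imwrite("pics/top4c.png",cv2.resize(q,None,fx=4,fy=4))
c=np.array([.58,.2016]); dv=np.array([np.cos(np.radians(-165)),np.sin(np.radians(-165))]); n=np.array([-dv[1]*-1,0]);n=np.array([np.cos(np.radians(105)),np.sin(np.radians(105))])
s=c+.085*dv+.05*n; print(s)
off((*s,.2),(*s,.1))
```

```text
top 34.5 49 turn mean 24.25 med 24.26 std 2.46 z 0.0689
top 124.5 54 turn mean 24.01 med 24.12 std 2.49 z 0.0681
top -145.5 62 turn mean 23.73 med 23.67 std 2.52 z 0.0682
top -55.5 50 turn mean 24.02 med 24.15 std 2.42 z 0.0684
scene 34.5 41 turn mean 23.12 med 22.24 std 2.55 z 0.0686
scene -145.5 45 turn mean 24.48 med 25.05 std 2.56 z 0.069
scene -55.5 41 turn mean 24.5 med 24.34 std 2.23 z 0.0692
[0.48495535 0.22789667]
t 6.2 tcp [0.4017 0.1139 0.1943] yaw x 50.4 F [-0.24 -0.26 -0.44]
(np.float64(0.48495535251030314), np.float64(0.22789667248073914), 0.2) -> [ 4.7  -0.28 -0.18]
(np.float64(0.48495535251030314), np.float64(0.22789667248073914), 0.1) -> [ 4.69 -0.28  3.15]
```

View pics/top4c.png

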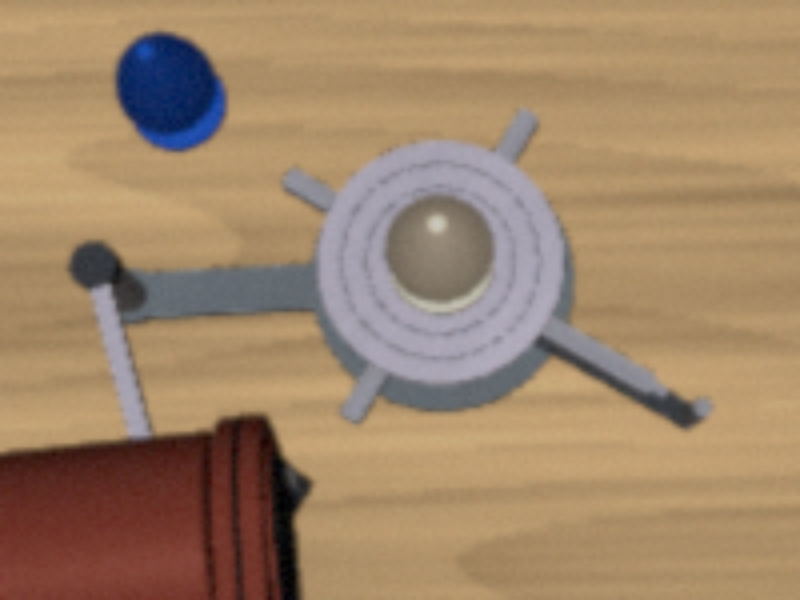

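The spoke now lies over the index bar, pointing at the pin at crop pixel (703,408). It turned 24.0° against the 24.2° needed. Next is the scriber.

>>> {"op": "jog_arm", "data": {
  "series": [
    {"offset":[1.2,-0.1,-0.1],"turn":[0,0,0],"jaw":0},
    {"offset":[2.4,-0.2,-0.1],"turn":[0,0,0],"jaw":0},
    {"offset":[3.6,-0.3,-0.1],"turn":[0,0,0],"jaw":0},
    {"offset":[4.7,-0.3,-0.1],"turn":[0,0,0],"jaw":0},
    {"offset":[4.7,-0.3,0],"turn":[0,0,0],"jaw":0},
    {"offset":[4.7,-0.3,1],"turn":[0,0,0],"jaw":0},
    {"offset":[4.7,-0.3,2],"turn":[0,0,0],"jaw":0},
    {"offset":[4.7,-0.3,2.8],"turn":[0,0,0],"jaw":0},
    {"offset":[4.7,-0.3,3.2],"turn":[0,0,0],"jaw":0},
    {"offset":[4.7,-0.3,3.2],"turn":[0,0,0],"jaw":0}
  ]
}}

```text
t: 7.2
tcp_pos: [0.4841, 0.2234, 0.0959]
orientation: [[0.642, 0.767, -0.004], [0.767, -0.642, -0.002], [-0.004, -0.002, -1.0]]
force: [-0.2, -0.4, -0.2]
width: 0.004
```

Run:
```python
from off import *
pv=np.array([.579,.2016]); L=[]
def pt(a,s,r=.085):
    a=np.radians(a); return pv+r*np.array([np.cos(a),np.sin(a)])+s*np.array([np.sin(a),-np.cos(a)])
off(*[(*pt(a,.021).round(4),.097) for a in (-165,-155,-145,-135,-125,-115,-105,-100,-95,-92,-90,-88)])
p,d=read_camera("wrist"); cv2.imwrite("pics/wr5.png",cv2.convertScaleAbs(cv2.cvtColor(p,4),alpha=1.5))
```

```text
t 7.2 tcp [0.4841 0.2234 0.0959] yaw x 50.1 F [-0.23 -0.43 -0.23]
(np.float64(0.4915), np.float64(0.1999), 0.097) -> [-0.44  0.69 -0.04]
(np.float64(0.4931), np.float64(0.1847), 0.097) -> [-0.8   1.06 -0.04]
(np.float64(0.4973), np.float64(0.17), 0.097) -> [-1.08  1.48 -0.04]
(np.float64(0.504), np.float64(0.1563), 0.097) -> [-1.29  1.94 -0.04]
(np.float64(0.513), np.float64(0.144), 0.097) -> [-1.41  2.44 -0.04]
(np.float64(0.524), np.float64(0.1334), 0.097) -> [-1.45  2.94 -0.04]
(np.float64(0.5367), np.float64(0.1249), 0.097) -> [-1.39  3.45 -0.04]
(np.float64(0.5436), np.float64(0.1215), 0.097) -> [-1.33  3.7  -0.04]
(np.float64(0.5507), np.float64(0.1188), 0.097) -> [-1.25  3.94 -0.04]
(np.float64(0.555), np.float64(0.1174), 0.097) -> [-1.19  4.08 -0.04]
(np.float64(0.558), np.float64(0.1166), 0.097) -> [-1.15  4.17 -0.04]
(np.float64(0.561), np.float64(0.1159), 0.097) -> [-1.1   4.26 -0.04]
```

View pics/wr5.png

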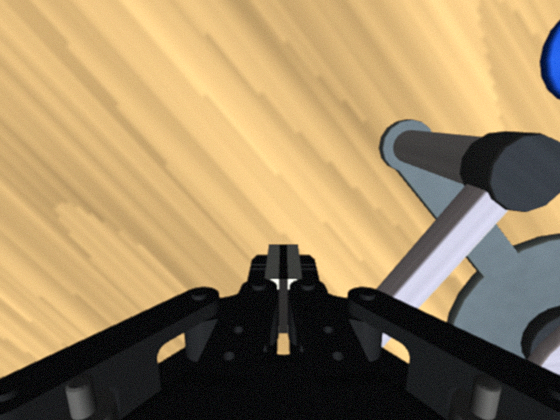

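>>> {"op": "jog_arm", "data": {
  "series": [
    {"offset":[-0.44,0.5,0],"turn":[0,0,0],"jaw":0},
    {"offset":[-0.62,0.85,0],"turn":[0,0,0],"jaw":0},
    {"offset":[-0.8,1.06,0],"turn":[0,0,0],"jaw":0},
    {"offset":[-0.94,1.27,0],"turn":[0,0,0],"jaw":0},
    {"offset":[-1.08,1.48,0],"turn":[0,0,0],"jaw":0},
    {"offset":[-1.19,1.71,0],"turn":[0,0,0],"jaw":0},
    {"offset":[-1.29,1.94,0],"turn":[0,0,0],"jaw":0},
    {"offset":[-1.35,2.19,0],"turn":[0,0,0],"jaw":0},
    {"offset":[-1.41,2.44,0],"turn":[0,0,0],"jaw":0},
    {"offset":[-1.41,2.44,0],"turn":[0,0,0],"jaw":0}
  ]
}}

```text
t: 8.25
tcp_pos: [0.5154, 0.1444, 0.0977]
orientation: [[0.642, 0.767, 0.0], [0.767, -0.642, -0.001], [-0.0, 0.0, -1.0]]
force: [0.7, -0.3, -1.0]
width: -0.002
```

Run:
```python
from off import *
pv=np.array([.579,.2016]); L=[]
def pt(a,s,r=.085):
    a=np.radians(a); return pv+r*np.array([np.cos(a),np.sin(a)])+s*np.array([np.sin(a),-np.cos(a)])
off(*[(*pt(a,.021).round(4),.097) for a in (-120,-115,-110,-105,-100,-95,-92,-90,-88)])
for n in ["scene","wrist"]:
    p,d=read_camera(n); cv2.imwrite(f"pics/{n}6.png",cv2.convertScaleAbs(cv2.cvtColor(p,4),alpha=1.5))
```

```text
t 8.25 tcp [0.5154 0.1444 0.0977] yaw x 50.1 F [ 0.73 -0.34 -0.99]
(np.float64(0.5183), np.float64(0.1385), 0.097) -> [-0.09  0.2   0.02]
(np.float64(0.524), np.float64(0.1334), 0.097) -> [-0.1   0.46  0.02]
(np.float64(0.5302), np.float64(0.1289), 0.097) -> [-0.08  0.71  0.02]
(np.float64(0.5367), np.float64(0.1249), 0.097) -> [-0.04  0.96  0.02]
(np.float64(0.5436), np.float64(0.1215), 0.097) -> [0.02 1.21 0.02]
(np.float64(0.5507), np.float64(0.1188), 0.097) -> [0.1  1.45 0.02]
(np.float64(0.555), np.float64(0.1174), 0.097) -> [0.16 1.59 0.02]
(np.float64(0.558), np.float64(0.1166), 0.097) -> [0.2  1.68 0.02]
(np.float64(0.561), np.float64(0.1159), 0.097) -> [0.25 1.78 0.02]
```

View pics/scene6.png

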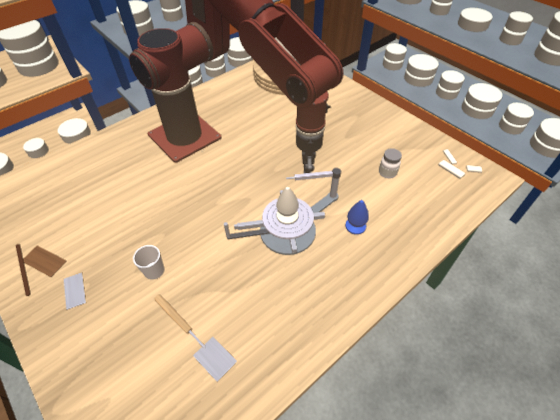

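View pics/wrist6.png

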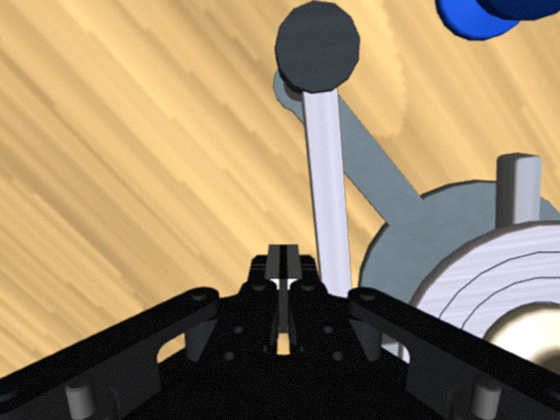

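>>> {"op": "jog_arm", "data": {
  "series": [
    {"offset":[-0.09,0.2,0],"turn":[0,0,0],"jaw":0},
    {"offset":[-0.1,0.46,0],"turn":[0,0,0],"jaw":0},
    {"offset":[-0.08,0.71,0],"turn":[0,0,0],"jaw":0},
    {"offset":[-0.04,0.96,0],"turn":[0,0,0],"jaw":0},
    {"offset":[0.02,1.2,0],"turn":[0,0,0],"jaw":0},
    {"offset":[0.06,1.33,0],"turn":[0,0,0],"jaw":0},
    {"offset":[0.1,1.45,0],"turn":[0,0,0],"jaw":0},
    {"offset":[0.12,1.5,0],"turn":[0,0,0],"jaw":0},
    {"offset":[0.12,1.5,0],"turn":[0,0,0],"jaw":0}
  ]
}}

```text
t: 9.25
tcp_pos: [0.5519, 0.1192, 0.0978]
orientation: [[0.641, 0.767, 0.0], [0.767, -0.641, -0.0], [0.0, 0.0, -1.0]]
force: [-0.4, 0.4, 0.6]
width: -0.001
```

Run:
```python
from off import *
off((.558,.1166,.097),(.561,.1159,.097),(.566,.1159,.097))
for n in ["scene","wrist"]:
    p,d=read_camera(n); cv2.imwrite(f"pics/{n}7.png",cv2.convertScaleAbs(cv2.cvtColor(p,4),alpha=1.5))
    W=cloud(n,d).reshape(-1,3); W=W[(abs(W[:,2]-.119)<.007)&(W[:,1]>.075)&(W[:,1]<.182)&(abs(W[:,0]-.575)<.06)]
    if len(W)>20:
        l=cv2.fitLine(W[:,:2].astype(np.float32),cv2.DIST_HUBER,0,.01,.01).ravel(); print(n,len(W),np.degrees(np.arctan2(l[1],l[0])),l[2:], np.median(W[:,2]))
```

```text
t 9.25 tcp [0.5519 0.1192 0.0978] yaw x 50.1 F [-0.39  0.36  0.64]
(0.558, 0.1166, 0.097) -> [0.06 0.21 0.03]
(0.561, 0.1159, 0.097) -> [0.11 0.3  0.03]
(0.566, 0.1159, 0.097) -> [0.22 0.43 0.03]
scene 182 85.20002 [0.57723725 0.13383625] 0.12233572933817544
wrist 8129 82.462494 [0.57417625 0.1340256 ] 0.12346132414585267
```

View pics/wrist7.png

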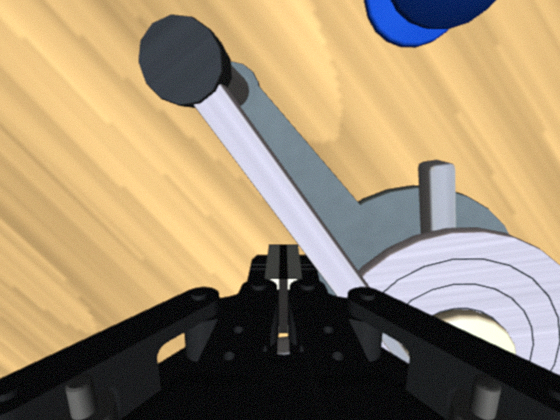

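View pics/scene7.png

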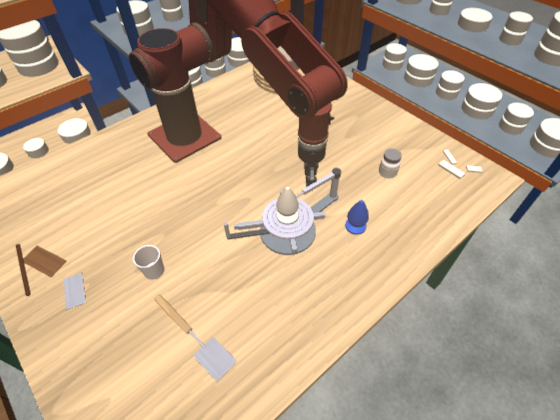

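The scriber arm is at about -97.5° and its stop is near -88°. I'll do the last approach in small steps and watch the force.

>>> {"op": "jog_arm", "data": {
  "series": [
    {"offset":[0.04,0.05,0],"turn":[0,0,0],"jaw":0},
    {"offset":[0.08,0.1,0],"turn":[0,0,0],"jaw":0},
    {"offset":[0.12,0.15,0],"turn":[0,0,0],"jaw":0},
    {"offset":[0.16,0.2,0],"turn":[0,0,0],"jaw":0},
    {"offset":[0.2,0.25,0],"turn":[0,0,0],"jaw":0},
    {"offset":[0.24,0.29,0],"turn":[0,0,0],"jaw":0},
    {"offset":[0.26,0.31,0],"turn":[0,0,0],"jaw":0},
    {"offset":[0.26,0.31,0],"turn":[0,0,0],"jaw":0}
  ]
}}

```text
t: 10.15
tcp_pos: [0.5619, 0.119, 0.0975]
orientation: [[0.641, 0.768, -0.005], [0.768, -0.641, -0.001], [-0.004, -0.003, -1.0]]
force: [-9.0, -2.5, 6.0]
width: 0.001
```

```bash
cat > scr.py <<'E'
from off import *
def scr(tag):
  off()
  for n in ["scene","wrist"]:
    p,d=read_camera(n); cv2.imwrite(f"pics/{n}{tag}.png",cv2.convertScaleAbs(cv2.cvtColor(p,4),alpha=1.5))
    W=cloud(n,d).reshape(-1,3); W=W[(abs(W[:,2]-.119)<.007)&(W[:,1]>.075)&(W[:,1]<.182)&(abs(W[:,0]-.58)<.06)]
    if len(W)>20:
        l=cv2.fitLine(W[:,:2].astype(np.float32),cv2.DIST_HUBER,0,.01,.01).ravel(); print(n,len(W),np.degrees(np.arctan2(l[1],l[0])),l[2:], np.median(W[:,2]))
E
python3 -c "
from scr import *
scr('8')"
```

```text
t 10.15 tcp [0.5619 0.119  0.0975] yaw x 50.1 F [-9.03 -2.53  6.01]
scene 181 -88.308426 [0.5847845  0.13015743] 0.1219552361339552
wrist 8352 -89.35252 [0.58209366 0.1496946 ] 0.12340159895734107
```

There's 9 N of contact and the arm is at about -88 to -89°, so it's against the stop. Backing off square to the arm.

>>> {"op": "jog_arm", "data": {
  "series": [
    {"offset":[-0.1,-0.12,0],"turn":[0,0,0],"jaw":0},
    {"offset":[-0.3,-0.36,0],"turn":[0,0,0],"jaw":0},
    {"offset":[-0.8,-1.0,0],"turn":[0,0,0],"jaw":0},
    {"offset":[-1.4,-1.8,0],"turn":[0,0,0],"jaw":0},
    {"offset":[-1.8,-2.6,-1.0],"turn":[0,0,0],"jaw":0},
    {"offset":[-1.8,-3.4,-2.0],"turn":[0,0,0],"jaw":0},
    {"offset":[-1.8,-4.4,-3.0],"turn":[0,0,0],"jaw":0},
    {"offset":[-1.8,-5.2,-3.5],"turn":[0,0,0],"jaw":0},
    {"offset":[-1.8,-5.2,-3.5],"turn":[0,0,0],"jaw":0}
  ]
}}

```text
t: 11.15
tcp_pos: [0.4093, 0.1799, 0.2057]
orientation: [[0.639, 0.769, 0.006], [0.769, -0.639, 0.002], [0.005, 0.003, -1.0]]
force: [0.4, 0.1, 1.0]
width: -0.001
```

Run:
```python
from scr import *; scr('9')
from ang import *; ang('9')
q=cv2.imread("pics/top9.png")[130:280,170:370]; cv2.imwrite("pics/top9c.png",cv2.resize(q,None,fx=4,fy=4))
p,d=read_camera("top"); W=cloud("top",d).reshape(-1,3)
w=W[(abs(W[:,2]-.121)<.006)&(W[:,1]>.075)&(W[:,1]<.182)&(abs(W[:,0]-.58)<.03)]
if len(w)>10:
    l=cv2.fitLine(w[:,:2].astype(np.float32),cv2.DIST_HUBER,0,.01,.01).ravel(); print("top scriber",len(w),np.degrees(np.arctan2(l[1],l[0])),l[2:])
    b=w[:,:2]; 
for n in ["cup","jar","spatula"]:
    for cam in ["scene"]:
        r=outline_of(n,cam); print(n,[(round(a["conf"],2),a["extent"]) for a in r[:1]])
D=np.load("scene0.npy")
```

```text
t 11.15 tcp [0.4093 0.1799 0.2057] yaw x 50.3 F [0.42 0.13 0.98]
scene 157 -89.07974 [0.5855956 0.1288123] 0.12236249607612215
wrist 3731 -89.88239 [0.57833624 0.13386776] 0.12147003526742745
top 34.5 51 turn mean 24.24 med 24.35 std 2.44 z 0.0687
top 124.5 54 turn mean 24.03 med 23.97 std 2.49 z 0.0684
top -145.5 62 turn mean 23.75 med 23.64 std 2.45 z 0.0685
top -55.5 51 turn mean 23.95 med 24.01 std 2.44 z 0.0684
scene 34.5 38 turn mean 23.4 med 22.67 std 2.47 z 0.0688
scene -145.5 44 turn mean 24.28 med 24.93 std 2.55 z 0.0687
scene -55.5 41 turn mean 24.43 med 24.24 std 2.33 z 0.0686
top scriber 256 -88.37563 [0.5819322  0.12808083]
cup [(0.8, [135.9, 242.5, 28.6, 34.1])]
jar [(0.93, [380.5, 144.7, 20.8, 30.8])]
spatula [(0.8, [155.3, 297.3, 80.3, 81.6])]
```

View pics/top9c.png

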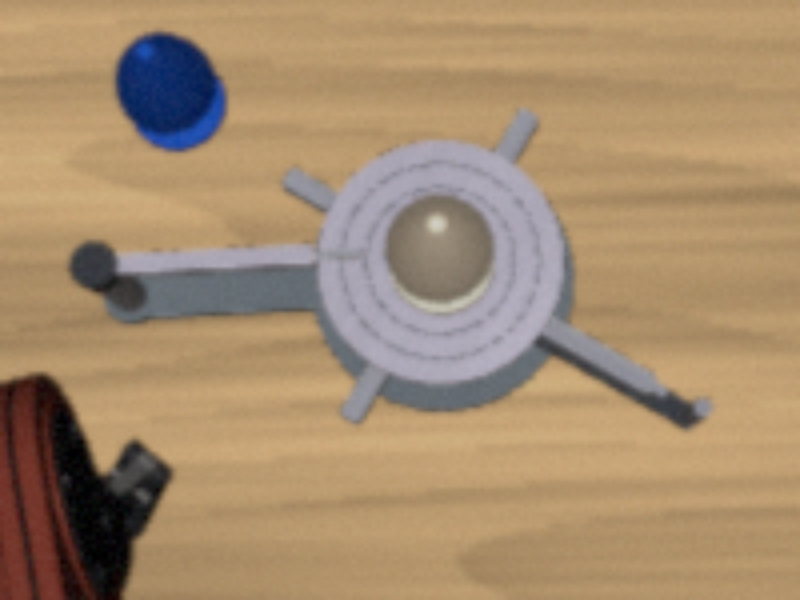

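View pics/scene9.png

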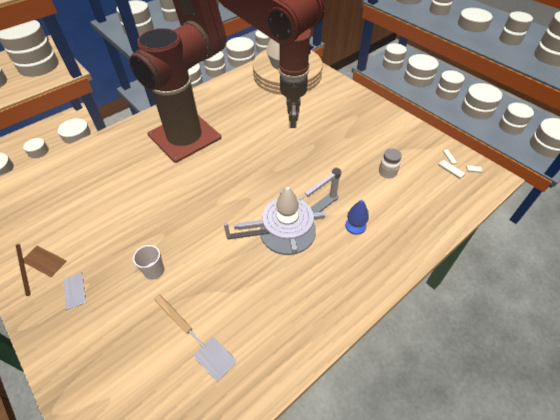

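In the top view the scriber (crop (95,265) to (365,252)) points at the wheel's axis and stops short of the finial. The spoke points at the pin. The arm is clear, and the cup, jar and spatula are where they started, so I'm handing in.

```bash
python3 -c "
from cell import order
print(order.finish_job())"
```

```text
the job is handed in; nothing more can be done
None
```

The wheel and scriber are both set, and the job was handed in at about 11.6 s of the 54 s allowed. With the shut fingers I pushed the pointer spoke round about 24° until it pointed at the index pin. I then swung the scriber in until it met its stop, where the contact force rose to about 9 N, and backed the arm off.

Last checks:
- **Pointer:** it lies at about -121.5°, and the index pin is at about -121.2°. That puts the tip about 1 mm off the line, against the 10 mm allowed.
- **Scriber:** the top camera puts it at -88.4° and the direction to the axis is about -88°, so it is within about 0.01 rad of the stop. The scene and wrist cameras read -89.1° and -89.9°, still inside the 0.08 rad tolerance.
- **Finial:** by eye in the last pictures it stands upright in the middle of the wheel; I did not re-measure its position.
- **Cup, jar and spatula:** they look unmoved in the pictures; I did not measure their positions against the start.
- **Robot:** the arm is clear of everything.

The only disagreements were the cameras' spread of about 1.5° on the scriber and about 1° on individual spokes. The job reported no verdict when handed in.

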